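# Tip the lens carton onto the order reader

### The arm

A 6-joint arm with a two-finger parallel gripper is mounted at the origin on the work surface. World frame = base frame: x ahead of the robot, y to its left, z up, the work surface at z = 0. Lengths are in m, angles in rad, forces in N, time in s.
With the tool pointing down it reaches from about 0.35 to 0.775 m from the base axis. Payload 5.5 kg.
Tool frame: the origin (TCP) lies at the very end of the fingers, on their centre line; the grasp point (between the pads) lies 19 mm behind it (env.grip_depth is the distance from the TCP to the grasp point, in m); z points along the fingers, y is the direction in which the jaws open and shut (so a half turn about z gives the same grasp; the last joint's range is limited). The gripper opens to 85 mm and grips with 20 to 120 N. Pads are 22 mm wide; open, the fingers measure 114 mm over their backs; the gripper's body (76 mm by 85 mm) begins 54 mm behind the grasp point. The pads swing forward as they close: fully open they stand 13 mm farther back than shut.
Start: joints at [-1.352, 0.313, 0.046, 1.304, 0, 1.431], TCP at [0.202, -0.538, 0.231] pointing down, gripper open.
Joint ranges: [-2.76, 2.76], [-0.86, 1.69], [-1.03, 1.26], [-2.2, 2.34], [-1.47, 1.5], [-3.14, 3.14]. Speed limits (rad/s): [2.57, 2.57, 3.14, 3.14, 3.14, 3.14].

### API

Orientations are given as a unit quaternion [w, x, y, z].
In Python, from workcell import env gives the robot as it stands.
- The arm moves only by the tool step_arm, never from a script. Its argument "series" is a list of rows, each a list of 3 entries, a list of its own where there are three numbers: the shift along the world's x, y, z in cm, then the turn about the world's z in rad, then the closure in counts, from 0 (fully open) to 255 (shut). A call has 1 to 5 rows; each row is the pose to reach, as a shift and turn from the pose measured when the call began; what a row does not reach only later rows make up. A row lasts 1/8 s, in which the tool goes at most 62.5 mm and 10.7 degrees, less where a joint would pass 70% of its speed; a pose out of reach is approached as far as the arm can. A call with a gripper value outside its range is refused whole. The fingers move at their own pace and stop on an object; "newtons" is the grip in N (left out, the last holds). Time passes only in rows, so rows that repeat a pose let the fingers close. It gives the time, the measured TCP pose, the force and the opening at its end, in the units of the state.
- env.get_state(): the state, without advancing time (a new reading comes with each control period).
- env.read_camera(name): name is "scene" or "top"; returns a dict with "frame" (384x512x3 uint8, red, green, blue), "vertical_fov" (degrees; the focal length in pixels is half the picture's height over the tangent of half this angle, whatever the lens; pixels are square), "cx", "cy" (the principal point, pixels), "camera_from_world" (4x4, takes a point from world to camera coordinates). Camera axes: x right, y down, z forward; pixel columns grow to the right and rows downward; lengths in m; the calibration is good to about 2 mm. A picture is of the moment at which its call begins. There is no depth.
- env.hand_in(): hands the job in, once; it reports no verdict.
The state is a dict: "clock": time; "joint_pos": joint angles; "qvel": joint speeds; "tau": joint torques, N m; "tcp_pos": TCP position; "orientation": TCP orientation; "wrist_force": force on the tool from outside, world axes, zero at the start; "ft_torque": the same for the moment, N m; "finger_gap": finger opening in m.
Only numpy, scipy, OpenCV 4.12 (cv2) and the standard library are available. Lean on these libraries where they do the work, as an engineer would, in place of code of your own. Each camera call takes 0.05 s, during which the arm holds its last target.

### The job

Without gripping, lifting or sliding it along upright, push the blue carton near its top so that it tips over from where it stands and comes to lie flat on its broad face, wholly inside the green zone of the order reader, white outline included. Then press the red scan button down with a fingertip and let it up again. Leave the orange carton standing where it is and do not disturb the other things on the bench.

Things in the scene. Friction and masses are not known exactly. Their poses are not given: they have to be found in the camera images.
- reader: Order reader fixed on the bench: a grey plate 150 mm (own x) by 330 mm (own y), 6 mm thick, with a green zone outlined in white in its middle. A cream console 70 mm (x) by 170 mm (y), 24 mm high, adjoins the plate on its +x side (far side). Origin: centre of the plate, on the table.
- zone (a point): Centre of the green zone, on the plate's upper face (6 mm above the table), axes as the reader's. Up to the outside of its white outline the zone is 130 mm (x) by 240 mm (y).
- blue_carton: Blue lens carton, 70 mm wide (own x), 32 mm thick (own y), 120 mm tall (own z), about 0.16 kg, standing on one end of the plate, across the zone's edge: one broad face looks into the zone and stands 9 to 21 mm inside that edge. Origin: centre of the underside, 6 mm above the table; axes within 0.1 rad of the reader's. At the +y or -y end. Pushed near its top it tips over its lower edge and then falls flat by itself; pushed low it slides.
- blue_carton_mid (a point): The middle of the blue carton's volume.
- orange_carton: Orange lens carton at the other end, 70 mm wide (own x), 32 mm thick (own y), 120 mm tall (own z), about 0.16 kg, standing on one end of the plate, across the zone's edge: one broad face looks into the zone and stands 9 to 21 mm inside that edge. Origin: centre of the underside, 6 mm above the table; axes within 0.1 rad of the reader's.
- scan (a joint): Red round scan button, 30 mm across, in a black housing on top of the console. Travel in m: 0 is up, 0.006 fully down (about 5 N, sprung back when released); the press counts from 0.004.
- scan_top (a point): Centre of the red button's upper face; it is pressed straight down.
- cleaner: Bottle of lens cleaner with a blue cap, 44 mm across, 130 mm tall, standing to the left of the reader. Origin at the centre of its underside.
- screwdriver: Screwdriver with a green handle, 150 mm long, lying to the right of the reader.
- pliers: Pliers with black grips, 140 mm long, lying to the right of the reader.
- glasses_case: Dark spectacle case, 160 x 62 x 41 mm, lying beyond the reader. Origin at the centre of its underside.
- job_tray: Blue open job tray, 150 x 200 x 40 mm, with two loose lenses in it, to the left of the reader. Origin at the centre of its underside.
- corner0 (a point): Corner of the blue carton at half its thickness: lower -x (own axes), as it stands at the start.
- corner1 (a point): Corner of the blue carton at half its thickness: lower +x (own axes), as it stands at the start.
- corner2 (a point): Corner of the blue carton at half its thickness: upper -x (own axes), as it stands at the start.
- corner3 (a point): Corner of the blue carton at half its thickness: upper +x (own axes), as it stands at the start.

How it is judged:
On the way, in this order (a step that is already met when the one before it is completed fails the run):
1. the blue carton lies flat and still, wholly inside the green zone, nothing touching it (x of corner0 in the frame of zone between -0.065 and 0.065 m and y of corner0 in the frame of zone between -0.12 and 0.12 m and x of corner1 in the frame of zone between -0.065 and 0.065 m and y of corner1 in the frame of zone between -0.12 and 0.12 m and x of corner2 in the frame of zone between -0.065 and 0.065 m and y of corner2 in the frame of zone between -0.12 and 0.12 m and x of corner3 in the frame of zone between -0.065 and 0.065 m and y of corner3 in the frame of zone between -0.12 and 0.12 m and (angle between blue_carton's own y axis and vertical below 0.1 rad or angle between blue_carton's own y axis and vertical above 3.04 rad) and height (world z) of blue_carton_mid below 0.028 m and linear speed of blue_carton below 0.02 m/s and angular speed of blue_carton below 0.2 rad/s and contact force between each of the arm, the fingers and blue_carton below 0.2 N), for 0.2 s.
2. the scan button is pressed down (value of joint scan above 0.004 m and contact force between the fingers and scan above 0.5 N), for 0.05 s.
At the end, for the whole second after the job is handed in: The blue carton lies on a broad face (within 0.1 rad), at rest on the plate, all four corners inside the 130 x 240 mm zone; the button is up again; the orange carton stands (x of corner0 in the frame of zone between -0.065 and 0.065 m and y of corner0 in the frame of zone between -0.12 and 0.12 m and x of corner1 in the frame of zone between -0.065 and 0.065 m and y of corner1 in the frame of zone between -0.12 and 0.12 m and x of corner2 in the frame of zone between -0.065 and 0.065 m and y of corner2 in the frame of zone between -0.12 and 0.12 m and x of corner3 in the frame of zone between -0.065 and 0.065 m and y of corner3 in the frame of zone between -0.12 and 0.12 m and (angle between blue_carton's own y axis and vertical below 0.1 rad or angle between blue_carton's own y axis and vertical above 3.04 rad) and height (world z) of blue_carton_mid below 0.028 m and linear speed of blue_carton below 0.02 m/s and angular speed of blue_carton below 0.2 rad/s and value of joint scan below 0.002 m and angle between orange_carton's own z axis and vertical below 0.1 rad); the robot touches nothing.
It fails at once if the blue carton is lifted off the plate (its middle above 82 mm, or above 50 mm once lying) (height (world z) of blue_carton_mid above 0.082 m or (angle between blue_carton's own z axis and vertical above 1.45 rad and height (world z) of blue_carton_mid above 0.05 m)).
It fails at once if the blue carton is slid or carried upright by more than 30 mm (angle between blue_carton's own z axis and vertical below 0.15 rad and distance of blue_carton from where it was at the start of the episode above 0.03 m).
It fails at once if the orange carton is moved by more than 15 mm or tipped (distance of orange_carton from where it was at the start of the episode above 0.015 m or angle between orange_carton's own z axis and vertical above 0.2 rad).
It fails at once if another thing on the bench is moved by more than 20 mm (distance of any of cleaner, screwdriver, pliers, glasses_case, job_tray from where it was at the start of the episode above 0.02 m).
It also fails if it takes over 40 s, if anything falls off the work surface, if the arm or the gripper's body presses on something with over 40 N, if the wrist force passes 120 N, or if a joint passes its speed limit or range.

## Working session

There is one attempt and no reset: what is moved stays moved. The work goes in short steps, Python scripts to look and compute and a tool call to move; the robot and the scene stay as the last step left them, time stands still between calls to the robot, and variables do not carry over. Pictures are saved under pics/ and viewed, and the job is handed in when it is done.

Besides the shell and the picture viewer there is one more tool, called after "Call:" as name(argument=value, ...) on one line, values as JSON. step_arm: Moves the arm, as the interface text tells. Its arguments: {"type":"object","properties":{"series":{"type":"array"},"newtons":{"type":"number"}},"required":["series"]}

```bash
mkdir -p pics; ls; python3 - <<'E'
from workcell import env
import cv2,numpy as np
print(env.get_state())
for n in ("scene","top"):
    c=env.read_camera(n)
    cv2.imwrite(f"pics/{n}0.png",c["frame"][:,:,::-1])
    print(n,c["vertical_fov"],c["cx"],c["cy"],np.round(c["camera_from_world"],4).tolist())
E
```

```text
pics
{'clock': 0.0, 'joint_pos': array([-1.35157278e+00,  3.14010831e-01,  4.50073891e-02,  1.30360007e+00,
        6.20144978e-06,  1.43122502e+00]), 'qvel': array([-1.01013566e-03,  3.75469597e-05, -2.19346321e-03, -1.69324224e-03,
       -1.02652152e-03,  1.05475307e-03]), 'tau': array([ 5.28053406e-04, -4.80629754e+01,  2.98534548e+01,  1.91895867e-02,
       -1.47232809e-04,  1.76830974e-05]), 'tcp_pos': array([ 0.20180807, -0.53789157,  0.23041455]), 'orientation': array([-9.02997869e-04,  9.83950992e-01,  1.78436626e-01, -3.28787445e-05]), 'wrist_force': array([0.25357129, 0.68257944, 0.40972154]), 'ft_torque': array([-0.01449748,  0.00915456,  0.03405575]), 'finger_gap': 0.08543779752293167}
scene 55.07740493731621 252.1089195550375 189.70838275660722 [[0.3762, 0.9264, 0.0186, -0.2397], [0.5944, -0.2259, -0.7718, -0.244], [-0.7108, 0.3014, -0.6356, 1.5112], [0.0, 0.0, 0.0, 1.0]]
top 55.82642129794999 252.98538740359643 189.08086055833664 [[0.0082, -0.9999, -0.0061, 0.009], [-0.9941, -0.0075, -0.1082, 0.5786], [0.1081, 0.007, -0.9941, 1.3543], [0.0, 0.0, 0.0, 1.0]]
```

View pics/scene0.png

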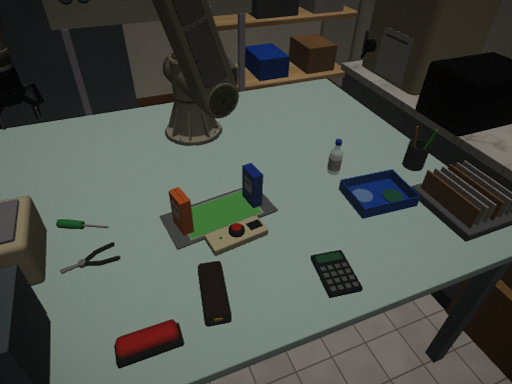

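View pics/top0.png

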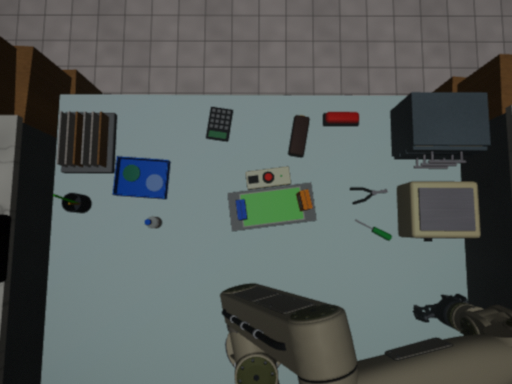

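The scene view shows the blue carton at (252,187) and the orange one at (181,211). In the top view blue is at (241,209), orange at (305,200) and the button at (268,177). I'll zoom in next.

```bash
python3 - <<'E'
import cv2
t=cv2.imread("pics/top0.png");cv2.imwrite("pics/topz.png",cv2.resize(t[155:240,220:325],None,fx=7,fy=7,interpolation=cv2.INTER_CUBIC))
t=cv2.imread("pics/scene0.png");cv2.imwrite("pics/scenez.png",cv2.resize(t[155:255,155:285],None,fx=6,fy=6,interpolation=cv2.INTER_CUBIC))
E
```

```text
(no output)
```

View pics/topz.png

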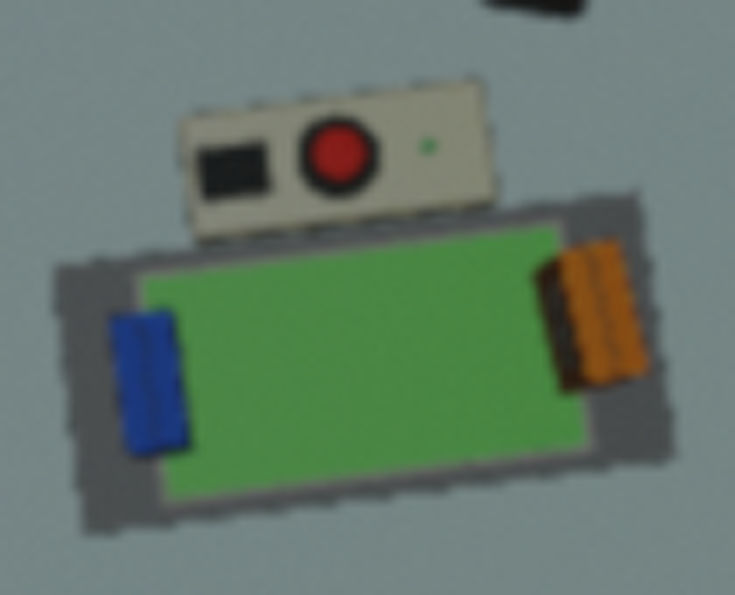

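View pics/scenez.png

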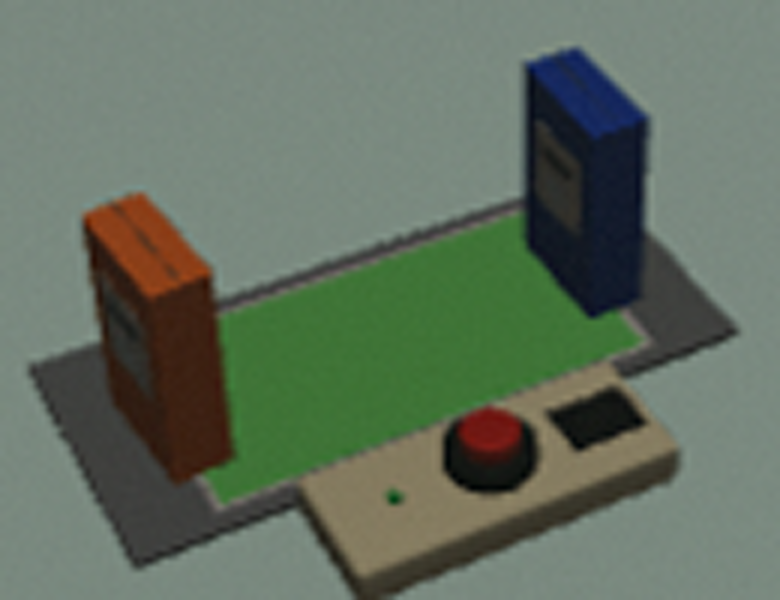

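```bash
cat > h.py <<'E'
import numpy as np,cv2
from workcell import env
def cam(n):
    c=env.read_camera(n);f=192/np.tan(np.radians(c["vertical_fov"]/2))
    return c["frame"],f,c["cx"],c["cy"],np.array(c["camera_from_world"])
def ray(C,u,v):
    _,f,cx,cy,T=C;R=T[:3,:3];o=-R.T@T[:3,3]
    return o,R.T@np.array([(u-cx)/f,(v-cy)/f,1])
def atz(C,u,v,z):
    o,d=ray(C,u,v);return o+d*(z-o[2])/d[2]
def tri(C1,p1,C2,p2):
    o1,d1=ray(C1,*p1);o2,d2=ray(C2,*p2)
    s=np.linalg.lstsq(np.c_[d1,-d2],o2-o1,rcond=None)[0]
    a=o1+s[0]*d1;b=o2+s[1]*d2;return (a+b)/2,np.linalg.norm(a-b)
E
python3 - <<'E'
from h import *
np.set_printoptions(precision=4,suppress=True)
T=cam("top");S=cam("scene")
t=lambda p:((p[0]+.5)/7-.5+220,(p[1]+.5)/7-.5+155)
s=lambda p:((p[0]+.5)/6-.5+155,(p[1]+.5)/6-.5+155)
def quad(name,C,f,ps,z):
    P=np.array([atz(C,*f(p),z)[:2] for p in ps])
    e=np.roll(P,-1,0)-P
    print(name,P.tolist(),"c",P.mean(0),"len",np.linalg.norm(e,axis=1),"ang",np.arctan2(e[:,1],e[:,0]))
quad("plateT",T,t,[(57,265),(640,195),(674,460),(86,533)],.006)
quad("zoneT",T,t,[(136,275),(562,223),(592,447),(163,500)],.006)
quad("blueT",T,t,[(111,313),(173,311),(190,448),(127,457)],.126)
quad("orT",T,t,[(558,260),(618,238),(650,375),(588,390)],.126)
quad("blueS",S,s,[(527,64),(578,47),(648,117),(597,138)],.126)
quad("orS",S,s,[(84,215),(142,195),(211,270),(153,297)],.126)
quad("blueSbase",S,s,[(528,246),(594,316),(640,297)],.006)
quad("consT",T,t,[(182,118),(480,80),(496,198),(196,240)],.024)
print(tri(T,t((339,153)),S,s((489,428))))
E
```

```text
plateT [[0.5674200533759135, 0.11201456625120144], [0.609055774358723, -0.21215287928758608], [0.4621301105810867, -0.22951545750236915], [0.4195356728949726, 0.09373688118272638]] c [ 0.5145 -0.059 ] len [0.3268 0.1479 0.326  0.149 ] ang [-1.4431 -3.024   1.7018  0.123 ]
zoneT [[0.5621708075110645, 0.0680135477079099], [0.5930326253082605, -0.16866214161223028], [0.46890463947855937, -0.18446021775543056], [0.43792473436447876, 0.05161229217929893]] c [ 0.5155 -0.0584] len [0.2387 0.1251 0.2381 0.1253] ang [-1.4411 -3.015   1.7013  0.1312]
blueT [[0.5312904741103703, 0.07497990406953575], [0.5325505850170182, 0.043533418669793475], [0.4633296215101649, 0.034210450301151205], [0.4585500107517443, 0.06593135418865877]] c [0.4964 0.0547] len [0.0315 0.0698 0.0321 0.0733] ang [-1.5307 -3.0077  1.7203  0.1238]
orT [[0.5600365094682922, -0.15175900564104683], [0.5715086987899322, -0.1822968914191583], [0.501977016246939, -0.19788343503520706], [0.4941528217849646, -0.16652905023910983]] c [ 0.5319 -0.1746] len [0.0326 0.0713 0.0323 0.0675] ang [-1.2114 -2.9211  1.8153  0.2205]
blueS [[0.4
[... 389 characters left out ...]
606], [0.5694161622266829, -0.18026101673149153]] c [ 0.5327 -0.1742] len [0.0286 0.0651 0.0296 0.0686] ang [ 1.7431  0.2532 -1.2777 -2.9045]
blueSbase [[0.4642006717533331, 0.03693196570278989], [0.5287091170843053, 0.04888206004067347], [0.5236184671154165, 0.07703772944413467]] c [0.5055 0.0543] len [0.0656 0.0286 0.0717] ang [ 0.1832  1.7497 -2.5479]
consT [[0.6477207871791797, 0.04286511473228378], [0.6701499105939058, -0.12162542736240436], [0.6044907314543507, -0.1302674775914916], [0.5800170797442687, 0.03446861347487749]] c [ 0.6256 -0.0436] len [0.166  0.0662 0.1665 0.0682] ang [-1.4353 -3.0107  1.7183  0.1234]
(array([ 0.6252, -0.0436,  0.0478]), np.float64(0.0011129369833789123))
```

Call:
step_arm(series=[[[2.4,5.4,0],-0.05,255],[[4.8,10.8,0],-0.1,255],[[7.2,16.2,0],-0.15,255],[[9.6,21.6,0],-0.2,255],[[12,27,0],-0.23,255]], newtons=40)

```text
clock: 0.82
tcp_pos: [0.3222, -0.2664, 0.2307]
orientation: [-0.0, 0.998, 0.063, 0.0]
wrist_force: [1.2, -0.3, -0.0]
finger_gap: -0.0001
```

Call:
step_arm(series=[[[2.4,5.4,0],0,255],[[4.8,10.8,0],0,255],[[7.2,16.2,0],0,255],[[9.6,21.6,0],0,255],[[12,27,0],0,255]])

```text
clock: 1.45
tcp_pos: [0.4427, 0.0056, 0.2309]
orientation: [-0.0, 0.998, 0.064, 0.001]
wrist_force: [1.0, -0.2, 0.7]
finger_gap: -0.0
```

Call:
step_arm(series=[[[2.3,5.5,0],0,255],[[4.6,11,0],0,255],[[4.6,11.6,-4],0,255],[[4.6,11.6,-8],0,255],[[4.6,11.6,-8],0,255]])

```text
clock: 2.08
tcp_pos: [0.4859, 0.1217, 0.148]
orientation: [-0.0, 0.998, 0.064, -0.003]
wrist_force: [-0.7, -0.6, 0.1]
finger_gap: 0.0002
```

```bash
python3 - <<'E'
from h import *
C=cam("scene");s=env.get_state();print(s["tcp_pos"],s["wrist_force"])
cv2.imwrite("pics/s1.png",cv2.resize(C[0][100:250,150:350,::-1],None,fx=4,fy=4))
E
```

```text
[0.48749278 0.1215317  0.15016716] [-0.28840176 -0.74140435 -0.26119174]
```

View pics/s1.png

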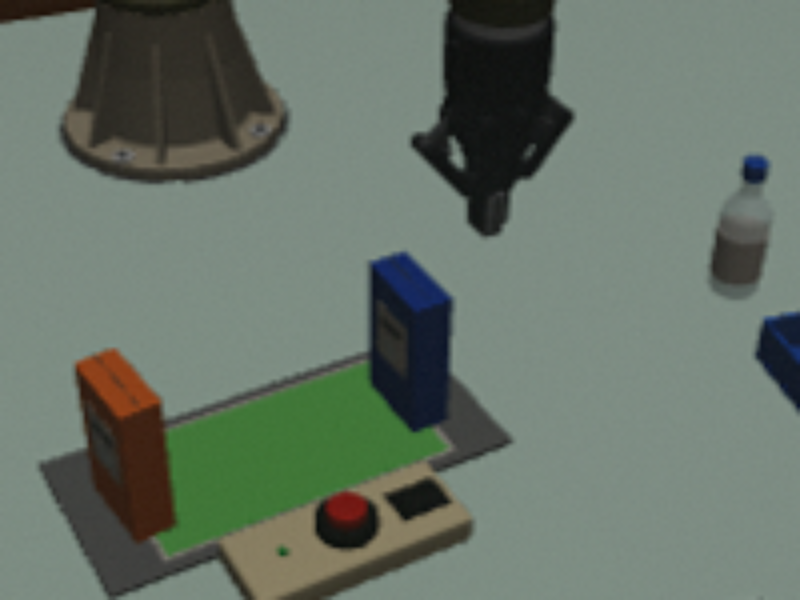

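The fingertips are shut at about (488,230), behind the blue carton with clearance. The orange carton hasn't moved. Next I lower and approach.

Call:
step_arm(series=[[[0,0,-2],0,255],[[0,0,-4],0,255],[[0.2,-1.2,-4],0,255],[[0.35,-2.4,-4],0,255],[[0.4,-3,-4],0,255]])

```text
clock: 2.75
tcp_pos: [0.4928, 0.0903, 0.1117]
orientation: [-0.0, 0.998, 0.063, 0.0]
wrist_force: [0.6, -0.4, 0.2]
finger_gap: -0.0
```

Call:
step_arm(series=[[[0.07,-0.5,0],0,255],[[0.13,-1,0],0,255],[[0.2,-1.5,0],0,255],[[0.26,-2,0],0,255],[[0.32,-2.5,0],0,255]])

```text
clock: 3.38
tcp_pos: [0.4959, 0.0651, 0.1116]
orientation: [-0.0, 0.998, 0.063, 0.0]
wrist_force: [-0.5, 0.3, 0.9]
finger_gap: -0.0002
```

```bash
python3 - <<'E'
from h import *
C=cam("scene");s=env.get_state();print(s["tcp_pos"],s["wrist_force"])
cv2.imwrite("pics/s2.png",cv2.resize(C[0][100:250,150:350,::-1],None,fx=4,fy=4))
E
```

```text
[0.49606392 0.06456283 0.11159518] [-0.80929823 -0.47607951  0.16846483]
```

View pics/s2.png

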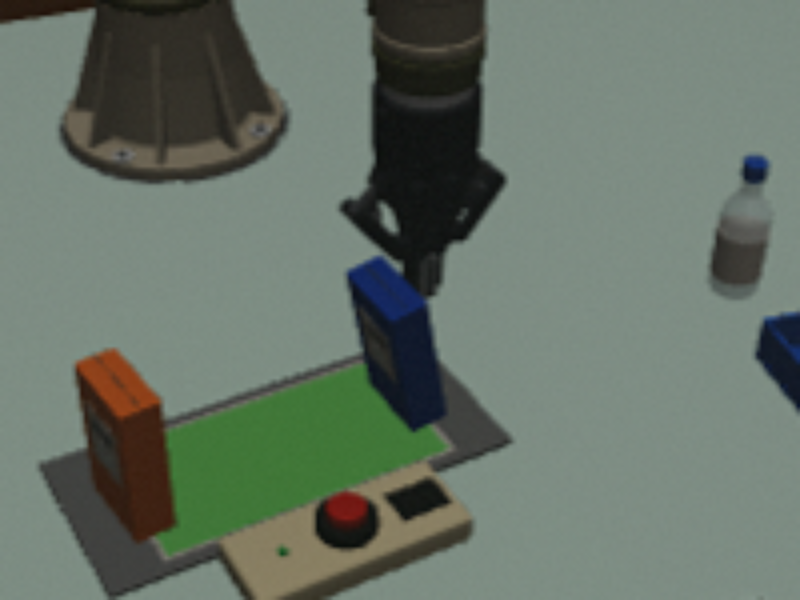

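The carton is leaning about 8° and its foot is still at (415,420), so it's tipping without sliding. I'll keep pushing.

Call:
step_arm(series=[[[0.07,-0.5,0],0,255],[[0.13,-1,0],0,255],[[0.2,-1.5,0],0,255],[[0.26,-2,0],0,255],[[0.26,-2,0],0,255]])

```text
clock: 4.05
tcp_pos: [0.4988, 0.0442, 0.1116]
orientation: [0.0, 0.998, 0.062, 0.0]
wrist_force: [0.2, -0.6, 0.9]
finger_gap: 0.0002
```

```bash
python3 - <<'E'
from h import *
C=cam("scene");s=env.get_state();print(s["tcp_pos"],s["wrist_force"])
cv2.imwrite("pics/s3.png",cv2.resize(C[0][100:250,150:350,::-1],None,fx=4,fy=4))
E
```

```text
[0.4987196  0.04438802 0.11161403] [ 0.22323053 -0.40475322 -0.22639548]
```

View pics/s3.png

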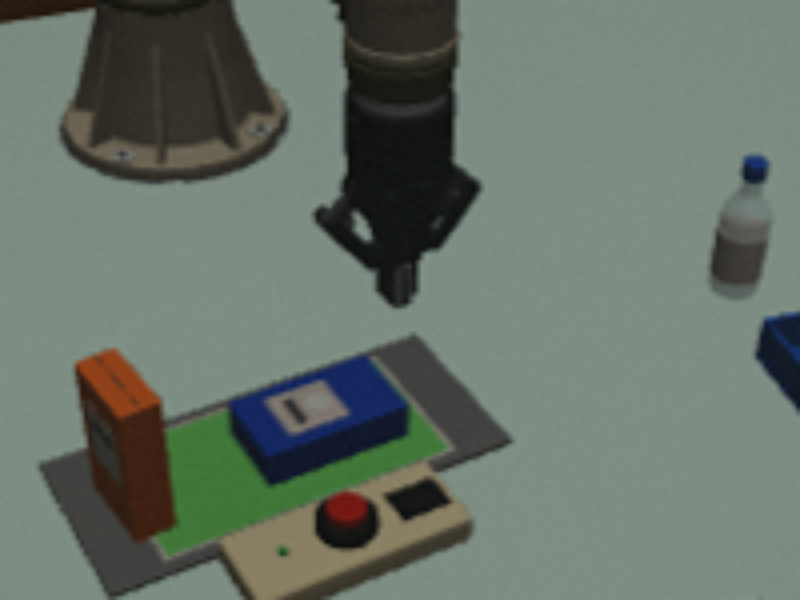

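The carton now lies flat on the green, from (232,400) to (408,408) in the crop, and the arm is clear of it. Moving above the button.

Call:
step_arm(series=[[[3,0,1],0,255],[[6,-2,1],0,255],[[9.5,-5.5,1],0,255],[[12.6,-8.8,0],0,255],[[12.6,-8.8,-2],0,255]])

```text
clock: 4.72
tcp_pos: [0.628, -0.0464, 0.0918]
orientation: [0.001, 0.998, 0.061, 0.002]
wrist_force: [-0.7, 0.9, 0.3]
finger_gap: 0.0
```

```bash
python3 - <<'E'
from h import *
np.set_printoptions(precision=4,suppress=True)
C=cam("scene");T=cam("top");s=env.get_state();print(s["tcp_pos"],s["wrist_force"])
cv2.imwrite("pics/s4.png",cv2.resize(C[0][100:250,150:350,::-1],None,fx=4,fy=4,interpolation=cv2.INTER_CUBIC))
cv2.imwrite("pics/t4.png",cv2.resize(T[0][155:240,220:325,::-1],None,fx=7,fy=7,interpolation=cv2.INTER_CUBIC))
c,si=np.cos(.128),np.sin(.128)
for p in [(232,402),(365,357),(408,405),(265,457)]:
    P=atz(C,(p[0]+.5)/4-.5+150,(p[1]+.5)/4-.5+100,.038)[:2]-[.515,-.059]
    print(P@[c,si],P@[-si,c])
E
```

```text
[ 0.6232 -0.0439  0.0889] [0.3713 0.8301 0.6456]
-0.03648612914283665 -0.020019082109478514
-0.03642585959703746 0.09449919506810991
0.029814120136940063 0.09622270883881896
0.030622150478687434 -0.023853139352043324
```

View pics/s4.png

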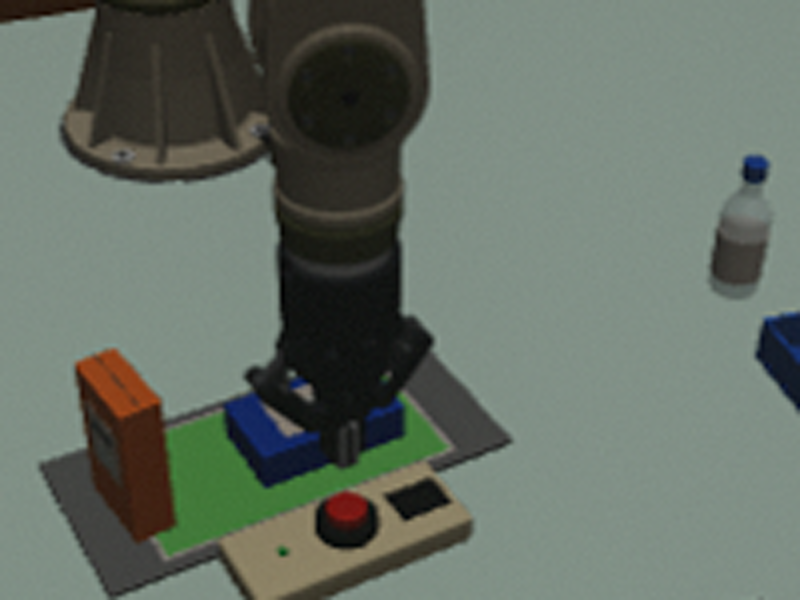

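View pics/t4.png

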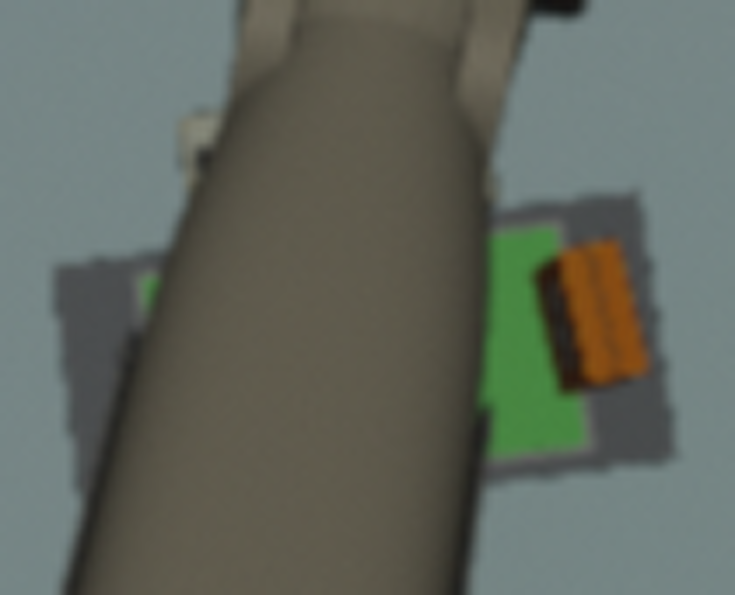

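The measured carton corners are at x −36 to +31 mm and y −24 to +96 mm in the zone frame, within ±65 / ±120. The fingertips are above the button, so I'll press in small steps.

Call:
step_arm(series=[[[0.2,0,-1],0,255],[[0.2,0,-2],0,255],[[0.2,0,-3],0,255],[[0.2,0,-3.7],0,255],[[0.2,0,-3.7],0,255]])

```text
clock: 5.45
tcp_pos: [0.6247, -0.0436, 0.0512]
orientation: [-0.001, 0.998, 0.062, -0.003]
wrist_force: [0.5, 0.5, 0.8]
finger_gap: -0.0004
```

Call:
step_arm(series=[[[0,0,-0.2],0,255],[[0,0,-0.4],0,255],[[0,0,-0.4],0,255]])

```text
clock: 5.82
tcp_pos: [0.6247, -0.0436, 0.0472]
orientation: [-0.001, 0.998, 0.062, -0.003]
wrist_force: [-0.4, 0.1, -0.4]
finger_gap: -0.0001
```

Call:
step_arm(series=[[[0,0,-0.2],0,255],[[0,0,-0.2],0,255]])

```text
clock: 6.08
tcp_pos: [0.6249, -0.0437, 0.0454]
orientation: [-0.001, 0.998, 0.062, -0.002]
wrist_force: [-0.4, -0.6, 1.7]
finger_gap: 0.0001
```

Call:
step_arm(series=[[[0,0,-0.2],0,255],[[0,0,-0.2],0,255]])

```text
clock: 6.32
tcp_pos: [0.625, -0.0437, 0.0435]
orientation: [-0.001, 0.998, 0.062, -0.002]
wrist_force: [-0.5, -0.2, 2.8]
finger_gap: -0.0
```

Call:
step_arm(series=[[[0,0,-0.2],0,255],[[0,0,-0.2],0,255]])

```text
clock: 6.58
tcp_pos: [0.625, -0.0437, 0.0416]
orientation: [-0.001, 0.998, 0.062, -0.002]
wrist_force: [-0.9, 0.5, 3.4]
finger_gap: -0.0
```

Call:
step_arm(series=[[[0,0,-0.15],0,255],[[0,0,-0.15],0,255]])

```text
clock: 6.82
tcp_pos: [0.625, -0.0437, 0.0402]
orientation: [-0.001, 0.998, 0.062, -0.002]
wrist_force: [-0.6, 0.2, 4.6]
finger_gap: 0.0001
```

Force is 4.6 N. I'll go on to the stop to be certain.

Call:
step_arm(series=[[[0,0,-0.15],0,255],[[0,0,-0.15],0,255]])

```text
clock: 7.08
tcp_pos: [0.6251, -0.0438, 0.04]
orientation: [-0.001, 0.998, 0.062, -0.002]
wrist_force: [-4.1, 0.1, 12.0]
finger_gap: -0.0001
```

The button reached its stop (12 N, and z no longer falls). Now I release, back off and check.

Call:
step_arm(series=[[[0,0,2],0,255],[[0,0,5],0,255],[[0,0,9],0,255],[[0,0,13],0,255],[[0,0,17],0,255]])

```text
clock: 7.7
tcp_pos: [0.6249, -0.0437, 0.2105]
orientation: [-0.001, 0.998, 0.062, -0.002]
wrist_force: [0.1, 0.9, 0.3]
finger_gap: 0.0001
```

Call:
step_arm(series=[[[-2.4,-5.4,0],0,255],[[-4.8,-10.8,0],0,255],[[-7.2,-16.2,0],0,255],[[-9.6,-21.6,0],0,255],[[-12,-27,0],0,255]])

```text
clock: 8.32
tcp_pos: [0.504, -0.3153, 0.2099]
orientation: [-0.001, 0.998, 0.062, -0.002]
wrist_force: [1.5, 0.2, -0.2]
finger_gap: -0.0
```

Call:
step_arm(series=[[[-4,-4,0],0,255],[[-8,-8,0],0,255],[[-12,-12,0],0,255],[[-16,-16,0],0,255],[[-16,-16,0],0,255]])

```text
clock: 8.95
tcp_pos: [0.3411, -0.4781, 0.209]
orientation: [-0.001, 0.998, 0.059, -0.003]
wrist_force: [-0.1, 0.3, -0.7]
finger_gap: -0.0
```

```bash
python3 - <<'E'
from h import *
C=cam("scene");T=cam("top");s=env.get_state();print(s["tcp_pos"],s["wrist_force"])
cv2.imwrite("pics/s5.png",cv2.resize(C[0][155:255,155:285,::-1],None,fx=6,fy=6,interpolation=cv2.INTER_CUBIC))
cv2.imwrite("pics/t5.png",cv2.resize(T[0][155:240,220:325,::-1],None,fx=7,fy=7,interpolation=cv2.INTER_CUBIC))
E
```

```text
[ 0.34347533 -0.47545525  0.20920382] [ 0.89162397  0.2392647  -0.08043974]
```

View pics/s5.png

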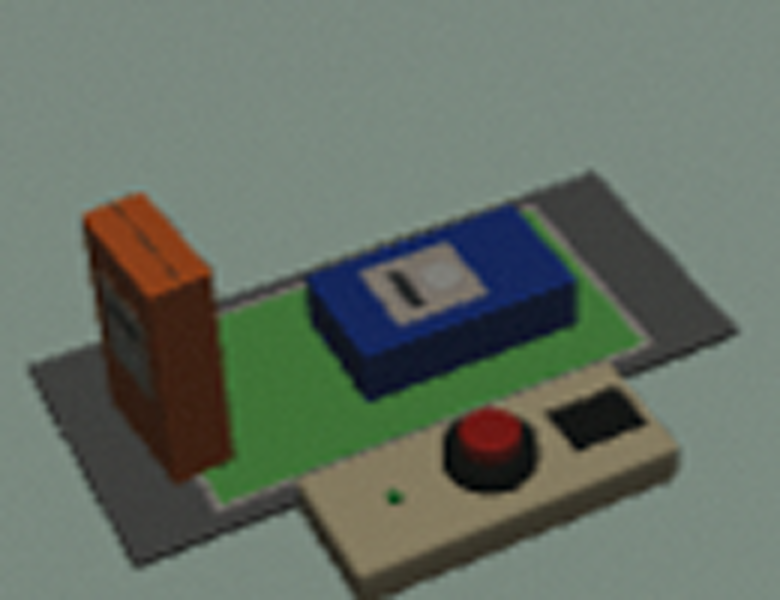

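View pics/t5.png

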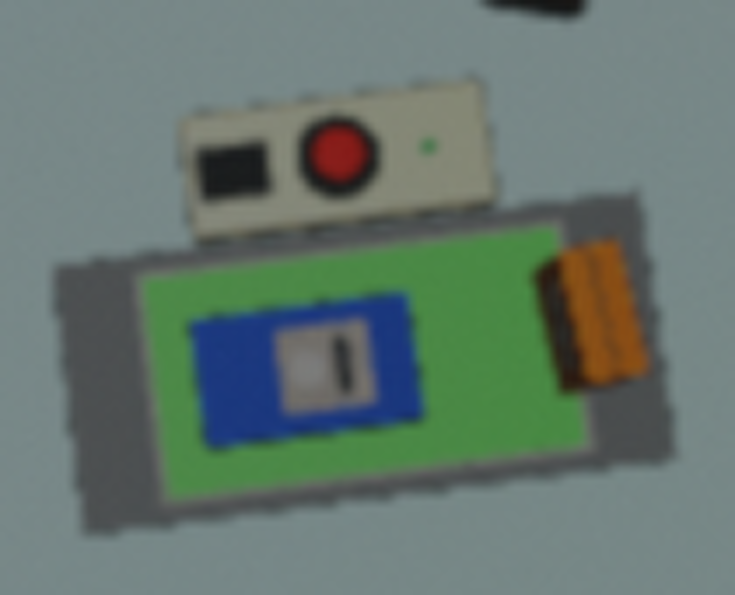

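The blue carton (corners at about (190,322), (407,293), (423,417) and (207,447) in the top crop) lies wholly on green. The orange carton's pixels haven't changed, and the button is up at (339,153). Handing in.

```bash
python3 -c "
from workcell import env
print(env.hand_in())"
```

```text
the job is handed in; nothing more can be done
None
```

I tipped the blue carton over with the closed fingers near its top, pressed the scan button, and handed the job in at about 9 s. The hand-in gives no verdict.

- **Blue carton:** It lies flat on its broad face, wholly inside the zone. I measured its corners at x −36 to +31 mm and y −24 to +96 mm in the zone frame, where the limits are ±65 and ±120 mm. Two views taken about 0.7 s apart right after the fall differed by about one pixel. I put that down to settling. The corners come from the first of those views, and the last pictures show the carton well inside the outline.
- **Scan button:** I pressed it to its stop, about 6 mm down; the force climbed to about 4.6 N and then to 12 N at the stop. It looks up again in both final pictures.
- **Other things:** The orange carton looks unmoved in the final pictures. I did not check the cleaner, tools, case and tray at the end, but the arm's path kept clear of them. The arm stands clear of everything.

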